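Check the depth of the wide channel in a heat-spreader block

TASK

Take the depth gauge out of the white rack, set it upright on the aluminium block that has the single wide channel, with the gauge's foot bar square across the channel and its probe inside it, and press it down against its spring until the foot sits flat on the block on both sides. Keep it pressed flat for two seconds so that the reading settles, then put the gauge back upright in the same hole of the rack, with its foot resting on the rack, and let go.

Things in the scene. Friction and masses are not known exactly. Their poses are not given: they have to be found in the camera images.
- gauge_grip (a point): Centre of the depth gauge's upright grey body, 45 mm above its foot's underside. Body 34 (x) by 24 mm (y), top 30 mm above this point; display on -y face; grip across x or y. Steel foot bar 80 (x) by 24 by 10 mm thick. From its middle a 6 mm probe stands 22 mm down; pushed in, its rod rises as much out of the top. z up. 0.2 kg. Starts with its foot on the rack, probe in the hole.
- gauge_probe (a joint): How far the probe is pushed into the gauge, in m: 0 free, at most 0.024; about 0.010 when the foot sits flat across the wide channel. Its spring pushes back with 2 N at first and 6 N at 0.010; the gauge's weight alone does not seat it, and the probe springs out again when not pressed.
- channel (a point): Centre of the wide channel's mouth, level with the top of its aluminium block. Block fixed to the bench, 130 (x) by 110 (y) by 40 mm high; the channel is 26 mm wide (x), 12 mm deep and runs along y through the block's middle, end to end. x points across the channel, z up. Another fixed block of that size, with two narrow 8 mm slots, is not to be measured.
- rack_hole (a point): Centre of the mouth of the gauge's hole in the white plastic rack, level with the rack's top; 36 mm square, 40 mm deep. z up. The rack is fixed, 100 (x) by 180 (y) by 50 mm high; the hole lies 45 mm from its middle towards -y, and three markers stand in its +y half, 76 to 122 mm from the hole, 60 mm tall above the rack.
Not all that is in view belongs to the job. There is more than one size of the part that bears gauge_grip; the job needs the largest. What is shaped like the part that bears rack_hole but orange or purple is not meant.

How it is judged:
By the outcome, as a careful person would: the job done as asked, in the order asked, and still so for the second after the job is handed in, with the robot touching nothing.
It also fails if it takes over 51 s, if anything falls off the work surface, if the arm or the gripper's body presses on something with over 40 N, if the wrist force passes 120 N, or if a joint passes its speed limit or range.

ROBOT

A 6-joint arm with a two-finger parallel gripper is mounted at the origin on the work surface. World frame = base frame: x ahead of the robot, y to its left, z up, the work surface at z = 0. Lengths are in m, angles in rad, forces in N, time in s.
With the tool pointing down it reaches from about 0.275 to 0.875 m from the base axis. Payload 12.5 kg.
Tool frame: the origin (TCP) lies on the front face of the gripper's body, between the roots of the fingers; the fingertips stand 73 mm ahead of it and the grasp point (between the pads) lies 54 mm ahead of it; z points along the fingers, x is the direction in which the jaws open and shut, and the axes are right-handed (so a half turn about z gives the same grasp; the last joint's range is limited). The gripper opens to 85 mm and grips with 20 to 120 N. Pads are 22 mm wide; open, the fingers measure 114 mm over their backs; the gripper's body (76 mm by 85 mm) begins 54 mm behind the grasp point. The pads swing forward as they close: fully open they stand 13 mm farther back than shut.
Start: joints at [1.056, 0.351, 1.652, -0, 1.139, -0.085], TCP at [0.229, 0.5, 0.304] pointing down, gripper open.
Joint ranges: [-2.75, 2.75], [-0.79, 2.1], [0.01, 2.65], [-1.57, 4.71], [0.07, 3.14], [-2.87, 2.87]. Speed limits (rad/s): [2.22, 2.22, 2.79, 3.14, 3.14, 3.14].

INTERFACE

Orientations are given as a unit quaternion [x, y, z, w].
In Python, from plant import move_to, servo_line, move_j, move_gripper, dwell, solve_ik, grab_frame, PlanningError, sign_off, get_clock, get_q, get_joint_vel, get_joint_torque, get_position, get_tool_rot, get_ft_force, get_wrist_torque, get_finger_gap gives the robot as it stands. The module is installed in compiled form; this text tells all that it offers. Calls block until the motion is done:
- move_to(position, orientation): joint-space move of the TCP to a pose.
- servo_line(position, ori=None, vel=0.15): straight line of the TCP; ori=None keeps the orientation; vel is the mean speed in m/s.
- move_j(angles): joint-space move.
- move_gripper(opening): finger opening in m; the grip force is fixed at half the most; returns when the fingers have stopped.
- dwell(seconds).
- solve_ik(position, orientation): joint angles nearest the present ones, or None.
- grab_frame(name): name is "side" or "top" or "wrist"; returns a dict with "color" (420x560x3 uint8, red, green, blue), "fovy" (degrees; the focal length in pixels is half the picture's height over the tangent of half this angle, whatever the lens; pixels are square), "cx", "cy" (the principal point, pixels), "origin" and "orientation" of the camera in the world; the wrist camera has in their place "T_tool_cam" (4x4, takes a point from camera to tool coordinates, whose origin is the TCP and whose axes are the tool frame's). Camera axes: x right, y up, looking along -z (the intrinsics and any distortion apply to the point x, -y, -z); pixel columns grow to the right and rows downward; lengths in m; the calibration is good to about 2 mm. A picture is of the moment at which its call begins: read the wrist's pose just before it. There is no depth.
A pose or a line that the arm cannot do raises PlanningError and nothing moves.
- sign_off(): hands the job in, once; it reports no verdict.
Readings, each from a call of its own:
- get_clock(): time.
- get_q(): joint angles.
- get_joint_vel(): joint speeds.
- get_joint_torque(): joint torques, N m.
- get_position(): TCP position.
- get_tool_rot(): TCP orientation.
- get_ft_force(): force on the tool from outside, world axes, zero at the start.
- get_wrist_torque(): the same for the moment, N m.
- get_finger_gap(): finger opening in m.
Only numpy, scipy, OpenCV 4.12 (cv2) and the standard library are available. Lean on these libraries where they do the work, as an engineer would, in place of code of your own. Each camera call takes 0.05 s, during which the arm holds its last target.

## Working session

There is one attempt and no reset: what is moved stays moved. The work goes in short steps, each a Python script; the robot and the scene stay as the last script left them, time stands still between calls to the robot, and variables do not carry over. Pictures are saved under pics/ and viewed, and the job is handed in when it is done.

```bash
mkdir -p pics; python3 - <<'E'
from plant import *
import cv2
for n in ["side","top","wrist"]:
    f=grab_frame(n); cv2.imwrite(f"pics/{n}0.png",f["color"][:,:,::-1])
    print(n,{k:v for k,v in f.items() if k!="color"})
print(get_clock(),get_position(),get_tool_rot())
E
```

```text
side {'fovy': 50.45914261360349, 'cx': 279.41684636752615, 'cy': 211.42832335765593, 'origin': array([0.47312777, 1.02059961, 0.72042359]), 'orientation': array([-0.01785979,  0.46373196,  0.88532249, -0.0289446 ])}
top {'fovy': 51.8697686510078, 'cx': 280.23214383213747, 'cy': 213.8542352025001, 'origin': array([0.36611845, 0.10372536, 1.03256856]), 'orientation': array([ 0.0420387 , -0.06348362, -0.69778771,  0.71224637])}
wrist {'fovy': 69.56559027886867, 'cx': 283.48651493559436, 'cy': 204.75917672339278, 'T_tool_cam': array([[ 9.99999968e-01, -1.54118905e-04, -1.98727497e-04,
        -2.68015712e-04],
       [-2.09205824e-04, -9.48337142e-01, -3.17264277e-01,
        -8.07817173e-02],
       [-1.39564244e-04,  3.17264309e-01, -9.48337144e-01,
        -6.89455539e-02],
       [ 0.00000000e+00,  0.00000000e+00,  0.00000000e+00,
         1.00000000e+00]])}
0.15 [0.229097   0.49981576 0.30347979] [ 8.41653628e-01  5.40017571e-01 -3.94529459e-04  1.95490921e-04]
```

View pics/side0.png

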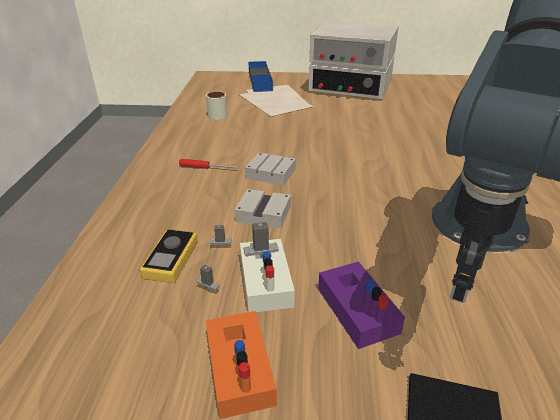

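View pics/top0.png

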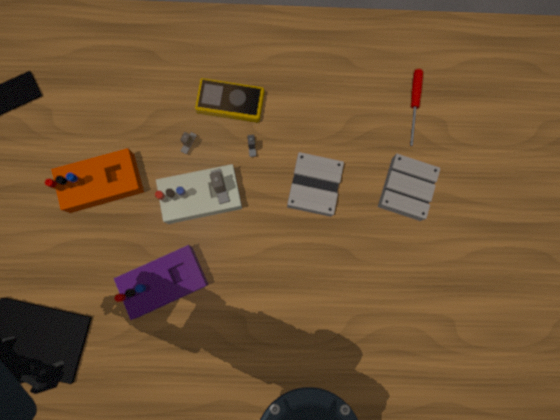

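View pics/wrist0.png

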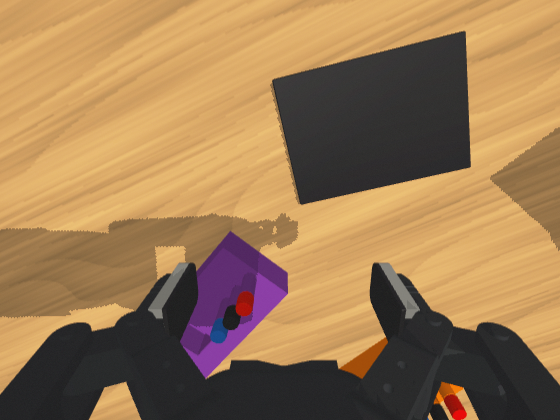

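The candidates in the side view are:
- **Gauges:** the one in the white rack at (261,240), and smaller loose ones at (220,236) and (207,279). The one in the white rack is the largest.
- **Blocks:** the wide-channel block at (263,208) and the two-slot block at (270,167).
- **Racks:** white at (267,275), with orange and purple decoys.

I'll confirm these in an enlarged crop.

```bash
python3 - <<'E'
import cv2
a=cv2.imread("pics/top0.png")[140:240,140:360]
cv2.imwrite("pics/topcrop.png",cv2.resize(a,(792,360),interpolation=cv2.INTER_CUBIC))
a=cv2.imread("pics/side0.png")[140:320,130:330]
cv2.imwrite("pics/sidecrop.png",cv2.resize(a,(660,594),interpolation=cv2.INTER_CUBIC))
E
```

```text
(no output)
```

View pics/topcrop.png

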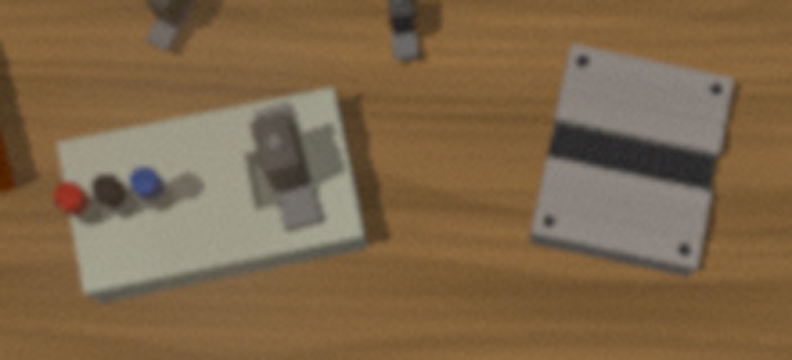

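View pics/sidecrop.png

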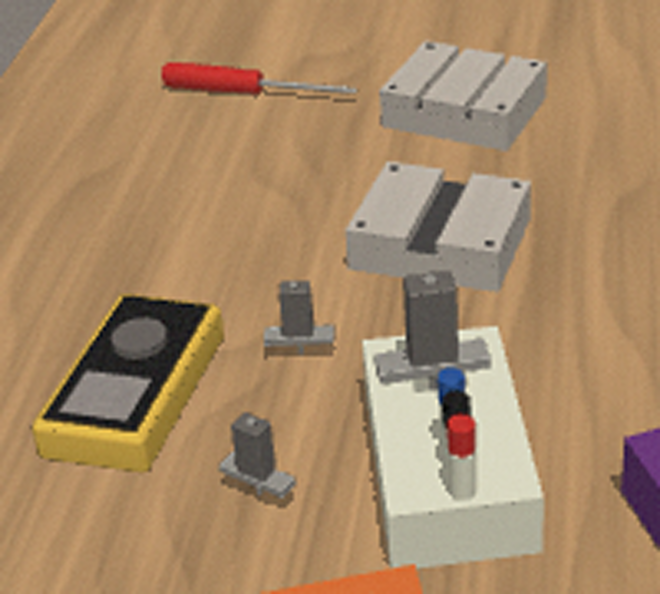

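The crops confirm it. The largest gauge stands in the white rack, its foot running along the image's vertical (top crop 285,160). The wide-channel block is at crop (635,157) and the channel runs along image-horizontal. Next I'll compute coarse poses.

```bash
cat > h.py <<'E'
import numpy as np, cv2
from plant import *
from scipy.spatial.transform import Rotation as R
from scipy.optimize import least_squares
def cam(f,pos=None,rot=None):
    fl=210/np.tan(np.radians(f["fovy"]/2))
    if "T_tool_cam" in f:
        T=np.eye(4);T[:3,:3]=R.from_quat(rot).as_matrix();T[:3,3]=pos
        T=T@f["T_tool_cam"]; return fl,f["cx"],f["cy"],T[:3,:3],T[:3,3]
    return fl,f["cx"],f["cy"],R.from_quat(f["orientation"]).as_matrix(),np.array(f["origin"])
def topt(c,u,v,z):
    fl,cx,cy,Rm,o=c
    d=Rm@np.array([(u-cx)/fl,-(v-cy)/fl,-1]); return o+d*(z-o[2])/d[2]
def proj(c,p):
    fl,cx,cy,Rm,o=c
    q=(np.atleast_2d(p)-o)@Rm
    return np.c_[cx+fl*q[:,0]/-q[:,2], cy+fl*q[:,1]/q[:,2]]
def rect(pts,lx,ly,yaw0):
    """pts: Nx2 corners ordered (-,-),(+,-),(+,+),(-,+) in local; returns x,y,yaw"""
    L=np.array([[-1,-1],[1,-1],[1,1],[-1,1]])*[lx/2,ly/2]
    def res(s):
        c,n=np.cos(s[2]),np.sin(s[2]); return (L@np.array([[c,n],[-n,c]])+s[:2]-pts).ravel()
    r=least_squares(res,[*pts.mean(0),yaw0]); return r.x,np.linalg.norm(r.fun.reshape(-1,2),axis=1)
def down(yaw):  # tool pointing down, jaw axis (tool x) at yaw
    M=np.array([[np.cos(yaw),np.sin(yaw),0],[np.sin(yaw),-np.cos(yaw),0],[0,0,-1]]).T
    return R.from_matrix(np.array([M[0],M[1],M[2]])).as_quat()
E
python3 - <<'E'
from h import *
f=grab_frame("top");c=cam(f)
P=lambda l,z:np.array([topt(c,140+u/3.6-.4,140+v/3.6-.4,z)[:2] for u,v in l])
# local x -> image up (world +x approx), local y -> image left
print(rect(P([(366,242),(334,88),(58,143),(83,291)],.05),.1,.18,0))
print(rect(P([(697,268),(734,77),(573,44),(533,237)],.04),.13,.11,0))
print(R.from_quat(down(0.3)).as_matrix())
E
```

```text
(array([0.5598461 , 0.26527289, 0.21702957]), array([0.0022773 , 0.00156551, 0.0009758 , 0.00144991]))
(array([ 0.5917563 , -0.00771641, -0.18188109]), array([0.00126725, 0.00081544, 0.00125522, 0.00167712]))
[[ 0.95533649  0.29552021  0.        ]
 [ 0.29552021 -0.95533649  0.        ]
 [ 0.          0.         -1.        ]]
```

```bash
python3 - <<'E'
from h import *
import pickle
print(get_clock())
out={}
for n,(x,y,yaw,dy) in {"rack":(.5655,.240,.217,.05),"block":(.5918,-.0077,-.182,.05)}.items():
    ux,uy=-np.sin(yaw),np.cos(yaw)
    move_to([x+ux*dy,y+uy*dy,.29],down(yaw)); dwell(.15)
    p,r=get_position(),get_tool_rot(); f=grab_frame("wrist")
    f["p"],f["r"]=p,r; out[n]=f
    cv2.imwrite(f"pics/w_{n}.png",cv2.resize(f["color"][:,:,::-1],(800,600),interpolation=cv2.INTER_CUBIC))
    print(n,p,get_clock(),get_ft_force(),get_q())
pickle.dump(out,open("v.pkl","wb"))
E
```

```text
0.2
rack [0.55413258 0.28973375 0.29016765] 1.8417 [-0.03438672 -0.75040507 -1.16924439] [4.07103189e-01 5.00727864e-01 1.45915401e+00 7.50617575e-05
 1.18152837e+00 1.88534074e-01]
block [0.60078591 0.04288996 0.28999597] 3.0333 [ 0.06977664 -1.00042659  0.12637766] [-6.34581495e-03  4.59273868e-01  1.52518375e+00  8.70521813e-05
  1.15721830e+00  1.73638930e-01]
```

View pics/w_rack.png

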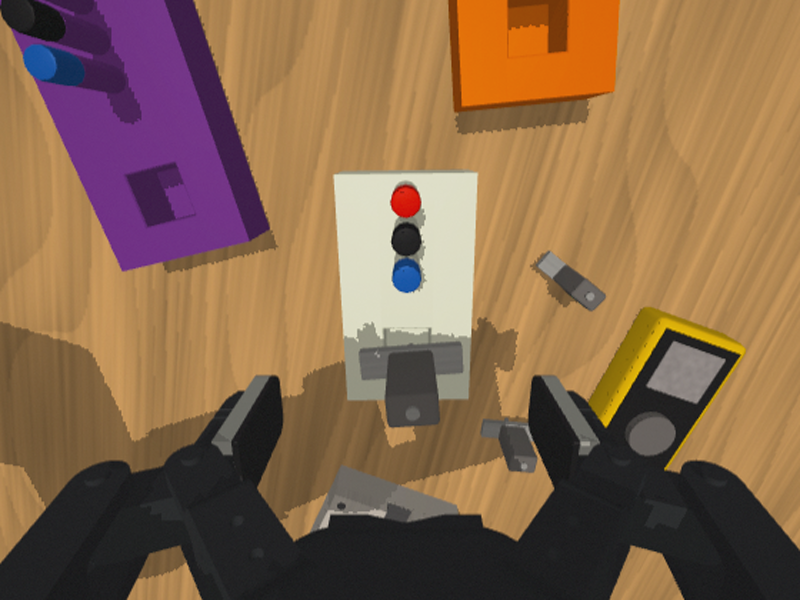

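View pics/w_block.png

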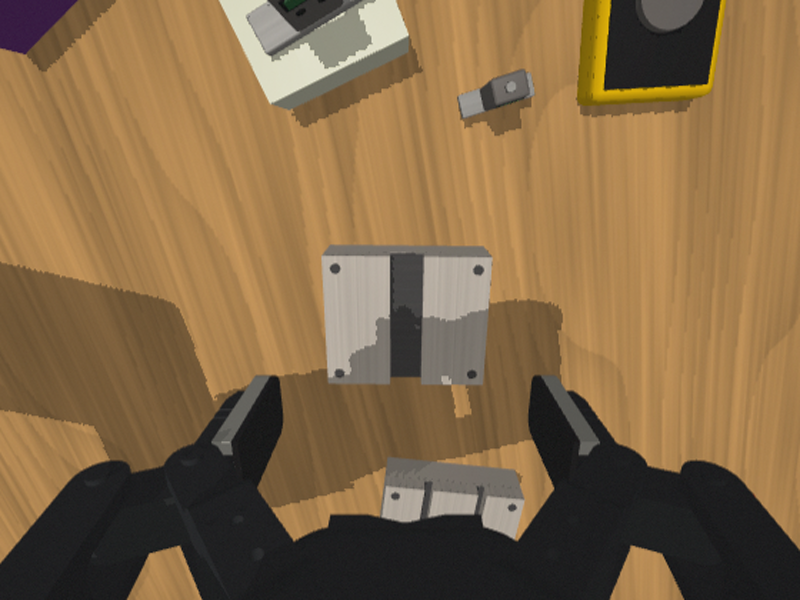

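The rack fills (334,174)–(469,399), and the gauge foot is at about (411,360), slightly rotated. The block's top face runs (323,256)–(485,384), with the channel at x 390–423. I'll zoom in for accurate edges.

```bash
python3 - <<'E'
import pickle,cv2
o=pickle.load(open("v.pkl","rb"))
a=o["rack"]["color"][220:310,225:345,::-1]
cv2.imwrite("pics/z1.png",cv2.resize(a,None,fx=6,fy=6,interpolation=cv2.INTER_CUBIC))
a=o["block"]["color"][165:275,220:350,::-1]
cv2.imwrite("pics/z2.png",cv2.resize(a,None,fx=5,fy=5,interpolation=cv2.INTER_CUBIC))
E
```

```text
(no output)
```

View pics/z1.png

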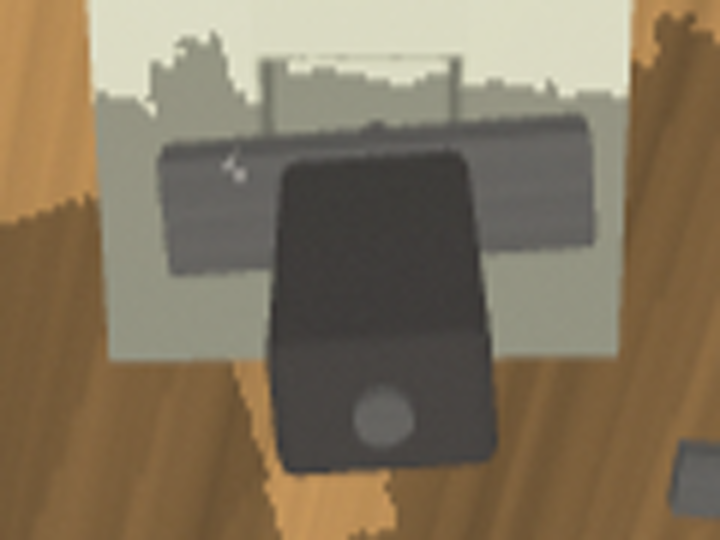

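View pics/z2.png

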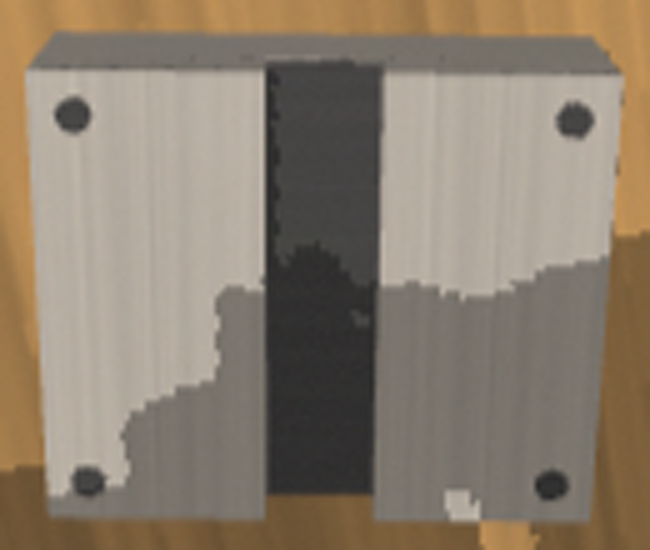

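```bash
python3 - <<'E'
from h import *
import pickle
o=pickle.load(open("v.pkl","rb"))
f=o["rack"];c=cam(f,f["p"],f["r"])
P=lambda l,z,k,ox,oy:np.array([topt(c,ox+u/k-.4,oy+v/k-.4,z)[:2] for u,v in l])
# order local (-,-),(+,-),(+,+),(-,+): BL,BR,TR,TL
g=rect(P([(170,273),(595,244),(587,132),(162,158)],.06,6,225,220),.08,.024,.2);print("gauge foot",g)
print("rod top",P([(383,417)],.125,6,225,220))
print("body top back corners mean",P([(283,472),(495,460),(491,335),(272,342)],.125,6,225,220), )
k=800/560
rk=rect(P([(347,400),(469,399),(478,173),(334,174)],.05,k,0,0),.1,.18,.2);print("rack",rk)
x,y,w=rk[0];print("hole",x+.045*np.sin(w),y-.045*np.cos(w))
print("hole top edge corners", P([(262,58),(461,58)],.05,6,225,220))
h=np.array([x+.045*np.sin(w),y-.045*np.cos(w)]);Rw=np.array([[np.cos(w),-np.sin(w)],[np.sin(w),np.cos(w)]])
print("pred", h+Rw@[-.018,.018],h+Rw@[.018,.018])
f=o["block"];c=cam(f,f["p"],f["r"])
b=rect(P([(48,518),(592,520),(622,72),(28,70)],.04,5,220,165),.13,.11,-.2);print("block",b)
print("channel edges",[P([a,d],.04,5,220,165).mean(0) for a,d in [((266,72),(383,72)),((266,518),(374,518))]])
E
```

```text
gauge foot (array([0.57553925, 0.21710144, 0.29023869]), array([0.00041382, 0.00073822, 0.00137147, 0.00138122]))
rod top [[0.57582123 0.21522139]]
body top back corners mean [[0.56316471 0.20247332]
 [0.59405552 0.21151667]
 [0.58825565 0.23239534]
 [0.55694136 0.22423119]]
rack (array([0.56126682, 0.26568781, 0.22805503]), array([0.00036128, 0.00037565, 0.00054535, 0.00031488]))
hole 0.5714405733136518 0.2218529560501142
hole top edge corners [[0.54934292 0.23636014]
 [0.58521493 0.24433013]]
pred [0.54983713 0.2353174 ] [0.58490502 0.2434564 ]
block (array([ 0.59316959, -0.00732304, -0.18600562]), array([0.00025088, 0.00023115, 0.0006091 , 0.00099436]))
channel edges [array([0.60333392, 0.04642016]), array([ 0.58286173, -0.06098963])]
```

```bash
python3 - <<'E'
from h import *
g=[.5755,.2165]; q=down(.29)
move_to([*g,.26],q); servo_line([*g,.147],q,vel=.1); dwell(.1)
print(get_position(),get_ft_force(),get_clock())
move_gripper(.02); dwell(.2)
print(get_finger_gap(),get_ft_force(),get_clock())
f0=get_ft_force()
p=get_position(); servo_line([p[0],p[1],.247],q,vel=.1); dwell(.2)
print(get_finger_gap(),get_ft_force()-f0,get_position(),get_clock())
for n in ["side","wrist"]:
    f=grab_frame(n)
    a=f["color"][130:300,180:340] if n=="side" else f["color"]
    cv2.imwrite(f"pics/{n}1.png",cv2.resize(a[:,:,::-1],(640,560) if n=="side" else None,fx=1,fy=1,interpolation=cv2.INTER_CUBIC))
E
```

```text
[0.57576355 0.2165952  0.14765586] [ 0.22990941  0.14699538 -0.15556958] 5.1667
0.033014466359638985 [ 0.28319298 -0.54361339  3.0707943 ] 5.8917
0.03355558991674767 [ 0.00539877 -0.07283475 -5.11887293] [0.57555352 0.21651863 0.24650258] 7.2417
```

View pics/side1.png

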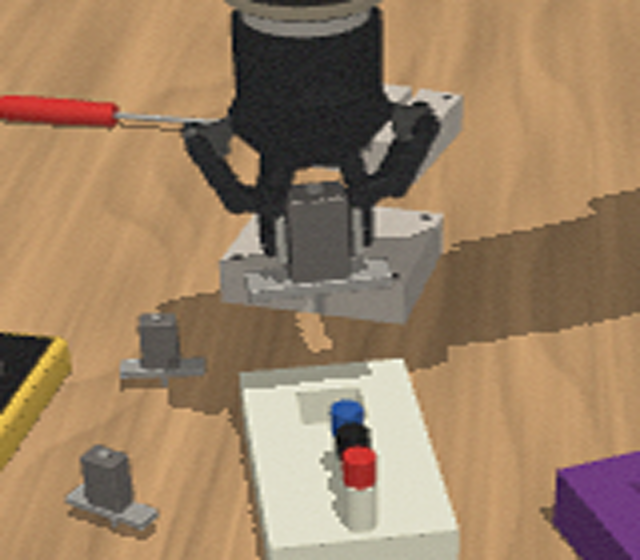

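View pics/wrist1.png

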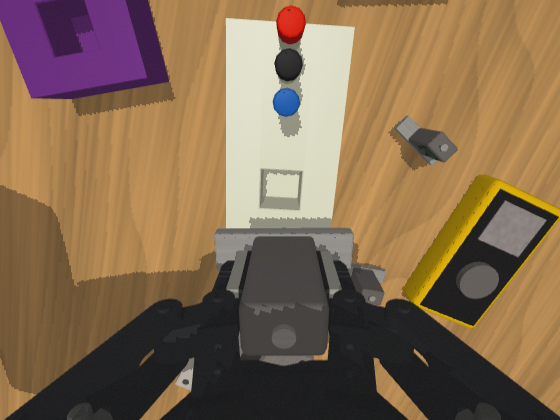

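The gauge is held at a 33.6 mm gap, which matches the large one, and the wrist reads its 2 N weight. It sits square in the jaws. Next: over the channel and press down with force feedback.

```bash
python3 - <<'E'
from h import *
b=[.5932,-.0073]; q=down(-.186)
move_to([*b,.235],q); dwell(.15)
servo_line([*b,.155],q,vel=.08); dwell(.1)
print(get_position(),get_ft_force(),get_finger_gap(),get_clock())
cv2.imwrite("pics/wrist2.png",grab_frame("wrist")["color"][:,:,::-1])
a=grab_frame("side")["color"][130:300,180:340]
cv2.imwrite("pics/side2.png",cv2.resize(a[:,:,::-1],(640,560),interpolation=cv2.INTER_CUBIC))
E
```

```text
[ 0.59344616 -0.00730689  0.1555698 ] [ 0.24944443 -0.12816035 -2.26760933] 0.03308128221884628 9.6417
```

View pics/side2.png

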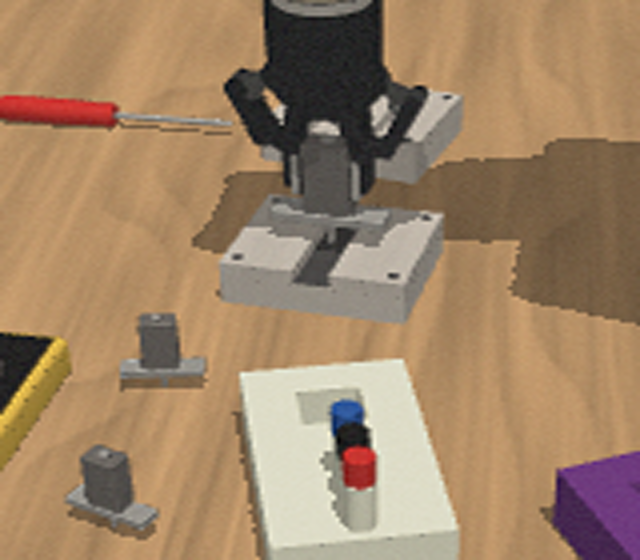

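View pics/wrist2.png

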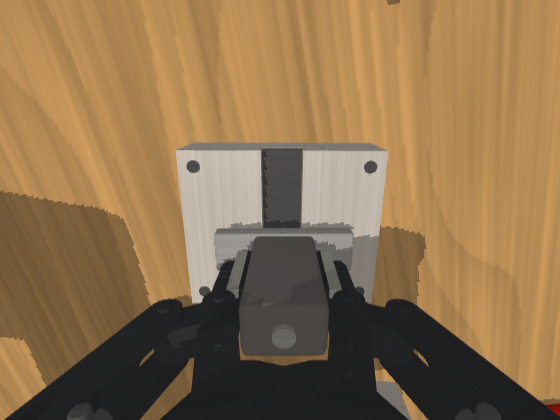

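The foot is square and centred: foot middle at u≈284, channel at 262–302. I'll press down in small steps now.

```bash
python3 - <<'E'
from h import *
b=[.5932,-.0073]; q=down(-.186)
z=.149; L=[]
servo_line([*b,z],q,vel=.05)
while z>.130:
    servo_line([*b,z],q,vel=.03); dwell(.05); F=get_ft_force()
    L.append((z,get_position()[2],F[2],get_clock())); print(*np.round(L[-1],4))
    if F[2]>14: break
    z-= .0015 if z>.141 else .0006
dwell(.15); print(get_position(),get_ft_force(),get_wrist_torque(),get_clock(),get_finger_gap())
cv2.imwrite("pics/wrist3.png",grab_frame("wrist")["color"][:,:,::-1])
a=grab_frame("side")["color"][160:260,200:320]
cv2.imwrite("pics/side3.png",cv2.resize(a[:,:,::-1],(720,600),interpolation=cv2.INTER_CUBIC))
open("z.txt","w").write(str(z))
E
```

```text
0.149 0.1491 -2.6518 10.3083
0.1475 0.1474 -1.6652 10.6083
0.146 0.1462 -0.1397 10.9083
0.1445 0.1446 0.3153 11.2083
0.143 0.1431 1.0275 11.5083
0.1415 0.1415 0.8034 11.8083
0.14 0.1401 2.4376 12.1083
0.1394 0.1394 3.2418 12.4083
0.1388 0.1388 2.3259 12.7083
0.1382 0.1382 3.6381 13.0083
0.1376 0.1376 2.5785 13.3083
0.137 0.1372 5.1228 13.6083
0.1364 0.1372 11.0202 13.9083
0.1358 0.1371 18.4722 14.2083
[ 0.59329658 -0.0072643   0.13714764] [-4.89667027  0.49855093 19.14044434] [-0.01672609  0.75692003 -0.0136159 ] 14.3583 0.03336506471275628
```

View pics/side3.png

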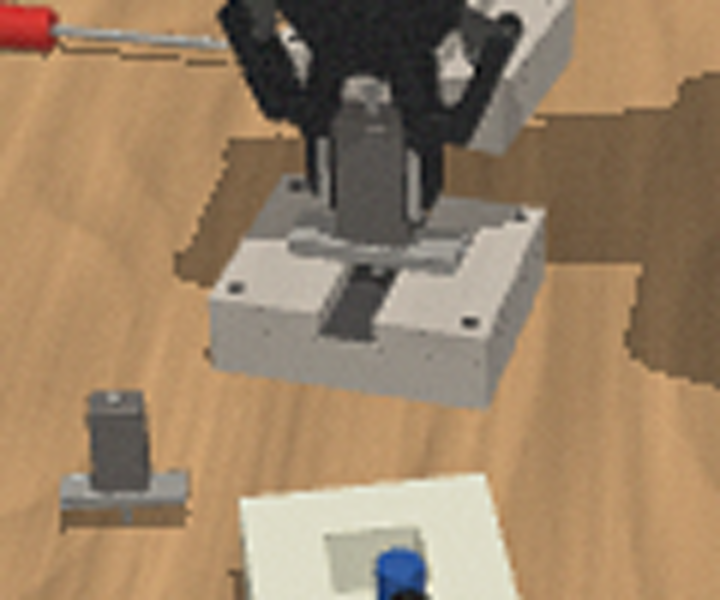

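View pics/wrist3.png

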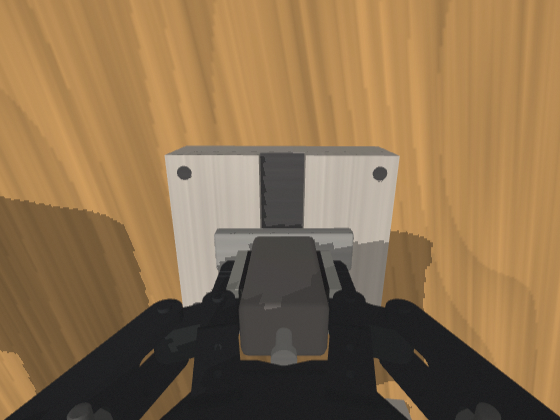

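Firm stop at TCP z=0.1372, 10 mm below first probe contact. The force rose steeply to 19 N, so the foot is seated. I'll hold it.

```bash
python3 - <<'E'
from h import *
print(get_clock(),R.from_quat(get_tool_rot()).as_matrix()[:,2])
for i in range(5):
    dwell(.5); print(get_clock(),get_position()[2],get_ft_force(),get_wrist_torque())
print(R.from_quat(get_tool_rot()).as_matrix()[:,2], R.from_quat(get_tool_rot()).as_matrix()[:,0])
E
```

```text
14.4583 [ 3.96826486e-04 -7.83961527e-05 -9.99999918e-01]
14.9583 0.1371716089984386 [-4.04526366  0.19160817 19.20168349] [0.0381019  0.81490018 0.05695884]
15.4583 0.1371699159438784 [-4.86591964  0.52497794 18.14421824] [ 0.0419159   0.79934716 -0.02249564]
15.9583 0.13715985405440848 [-3.56671107  0.62688746 19.73715171] [ 0.00532747  0.72545628 -0.03193761]
16.4583 0.1371676730567779 [-4.28794421  1.10330528 18.93888036] [ 0.03973806  0.77911269 -0.03567897]
16.9583 0.1371607224947478 [-5.51932973  0.27194079 19.80436889] [0.03562067 0.77322571 0.02703259]
[ 3.86929502e-04 -7.21065099e-05 -9.99999923e-01] [ 9.82769723e-01 -1.84833752e-01  3.93590347e-04]
```

The hold is good, but a sideways load of about 4.5 N in x leaves the left/right balance unclear. I'll relieve it, so the moment shows whether both sides carry load, and hold again.

```bash
python3 - <<'E'
from h import *
b=np.array([.5932,-.0073]); q=down(-.186); z=float(open("z.txt").read())
def avg(n=8):
    A=[]
    for i in range(n): dwell(.04); A.append(np.r_[get_ft_force(),get_wrist_torque()])
    return np.mean(A,0)
for dx in [-.0004,-.0008]:
    servo_line([b[0]+dx,b[1],z],q,vel=.02)
    print(dx,np.round(avg(),3),get_position(),get_clock())
E
```

```text
-0.0004 [-1.5400e+00  3.9000e-01  1.6633e+01  8.4000e-02  5.2300e-01  1.0000e-03] [ 0.59322626 -0.00728727  0.13716765] 17.5417
-0.0008 [8.7400e-01 3.8400e-01 1.5137e+01 1.0300e-01 2.1300e-01 1.5000e-02] [ 0.59314113 -0.00728749  0.13719322] 18.125
```

At zero sideways force a moment of about 0.33 N m remains, so the load leans to the −x side. I'll tilt about the channel axis by a few milliradians until both sides carry equal load.

```bash
python3 - <<'E'
from h import *
b=np.array([.5932,-.0073]); w=-.186; z=float(open("z.txt").read())
yl=np.array([-np.sin(w),np.cos(w),0])
def avg(n=8):
    A=[]
    for i in range(n): dwell(.04); A.append(np.r_[get_ft_force(),get_wrist_torque()])
    return np.mean(A,0)
for th in [.003,.006,.009]:
    q=(R.from_rotvec(yl*th)*R.from_quat(down(w))).as_quat()
    s=.097*th
    servo_line([b[0]-.0007+s*np.cos(w),b[1]+s*np.sin(w),z],q,vel=.02)
    a=avg(); rot=R.from_quat(get_tool_rot()).as_matrix()
    print(th,np.round(a,3),"My0 %.3f"%(a[4]+.115*a[0]),"tilt x %.5f"%rot[2,0],get_position(),get_clock())
E
```

```text
0.003 [-1.6870e+00  3.9400e-01  1.5792e+01  2.1000e-02 -7.0000e-03 -1.1000e-02] My0 -0.201 tilt x -0.00105 [ 0.59336557 -0.00735805  0.13716964] 18.7083
0.006 [-2.4590e+00  6.0100e-01  1.6544e+01  9.0000e-03  6.0000e-03 -4.0000e-03] My0 -0.277 tilt x -0.00399 [ 0.5936495  -0.00738821  0.13723796] 19.2917
0.009 [-2.6990e+00  5.9500e-01  1.7512e+01  8.0000e-03  5.3000e-02 -2.0000e-03] My0 -0.257 tilt x -0.00698 [ 0.5939321  -0.00744917  0.13733483] 19.875
```

The moment flips sign between 0 and 3 mrad and saturates beyond that, where it's riding on one edge. Flat is therefore about 1.8 mrad, so I'll set that and hold over 2 s.

```bash
python3 - <<'E'
from h import *
b=np.array([.5932,-.0073]); w=-.186; z=float(open("z.txt").read())-.0003
yl=np.array([-np.sin(w),np.cos(w),0])
def avg(n=8):
    A=[]
    for i in range(n): dwell(.04); A.append(np.r_[get_ft_force(),get_wrist_torque()])
    return np.mean(A,0)
def go(th):
    q=(R.from_rotvec(yl*th)*R.from_quat(down(w))).as_quat()
    s=.097*th
    servo_line([b[0]-.0007+s*np.cos(w),b[1]+s*np.sin(w),z],q,vel=.02)
    a=avg(); rot=R.from_quat(get_tool_rot()).as_matrix()
    m=a[4]+.115*a[0]
    print("%.4f"%th,np.round(a,3),"My0 %.3f"%m,"tilt x %.5f"%rot[2,0],get_position()[2],get_clock()); return m
th=.0018; m=go(th)
for k in range(4):
    if abs(m)<.08: break
    th+=.004*m; th=float(np.clip(th,-.002,.006)); m=go(th)
print("hold",th,get_clock())
for i in range(4): dwell(.6); print(np.round(get_ft_force(),2),get_position()[2],get_clock())
a=grab_frame("side")["color"][160:260,200:320]
cv2.imwrite("pics/side4.png",cv2.resize(a[:,:,::-1],(720,600),interpolation=cv2.INTER_CUBIC))
E
```

```text
0.0018 [-2.5230e+00  6.3900e-01  1.9138e+01  6.3000e-02  3.5000e-01 -6.0000e-03] My0 0.060 tilt x 0.00020 0.137154009259581 20.4583
hold 0.0018 20.4583
[-2.54  0.94 19.36] 0.13714338093296183 21.0583
[-2.21  0.51 19.73] 0.1371678831300727 21.6583
[-2.41  0.82 19.13] 0.13717444733390538 22.2583
[-1.84  0.85 18.18] 0.1371560479077596 22.8583
```

View pics/side4.png

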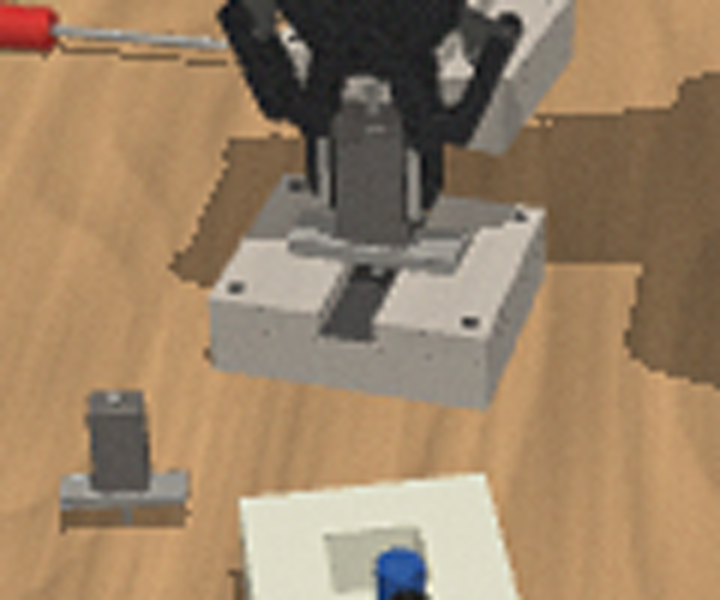

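The load is balanced (residual moment 0.06 N m) and was held flat for 2.4 s at about 19 N. Back to the rack.

```bash
python3 - <<'E'
from h import *
b=[.5932,-.0073]; h=[.5714,.2219]; w=.228
servo_line([*b,.245],down(-.186),vel=.1); dwell(.1)
q=down(w); move_to([*h,.245],q); dwell(.15)
print(get_position(),get_ft_force(),get_clock())
cv2.imwrite("pics/wrist5.png",grab_frame("wrist")["color"][:,:,::-1])
servo_line([*h,.185],q,vel=.1)
a=grab_frame("side")["color"][160:330,200:340]
cv2.imwrite("pics/side5.png",cv2.resize(a[:,:,::-1],(494,600),interpolation=cv2.INTER_CUBIC))
print(get_clock())
E
```

```text
[0.57188136 0.22041732 0.24498022] [ 0.115068   -0.1916108  -1.62107652] 25.3167
26.1667
```

View pics/side5.png

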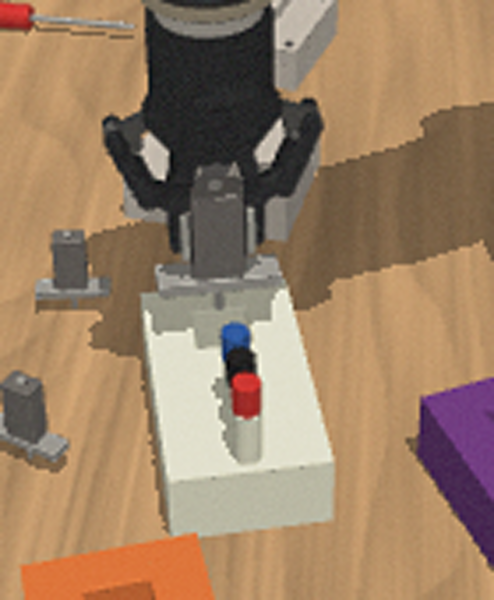

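View pics/wrist5.png

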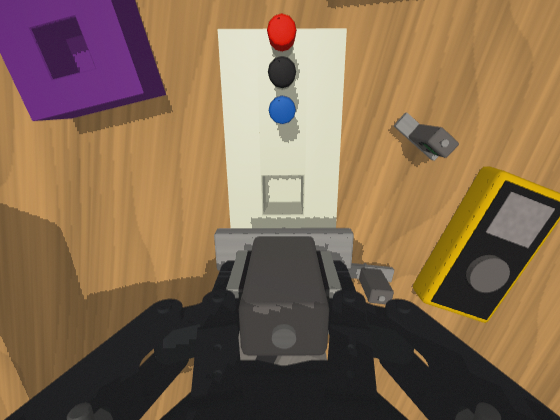

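The gauge is square over the rack and centred on the hole (u≈283–284). Lowering with force sensing.

```bash
python3 - <<'E'
from h import *
h=[.5714,.2219]; q=down(.228)
servo_line([*h,.150],q,vel=.06); dwell(.05); print(get_ft_force()[2],get_position())
z=.1485
while z>.142:
    servo_line([*h,z],q,vel=.02); dwell(.05); F=get_ft_force()[2]; print("%.4f %.4f %.2f"%(z,get_position()[2],F))
    if F>2: break
    z-=.0005
move_gripper(.085); dwell(.2); print(get_finger_gap(),get_ft_force(),get_clock())
p=get_position(); servo_line([p[0],p[1],.27],q,vel=.12)
yaw=.228; x,y=.5655-np.sin(yaw)*.05,.240+np.cos(yaw)*.05
move_to([x,y,.29],q); dwell(.2)
p,r=get_position(),get_tool_rot(); f=grab_frame("wrist"); c=cam(f,p,r)
print("expected foot corners z .06",np.round(proj(c,[[*(np.array(h)+np.array([[np.cos(yaw),-np.sin(yaw)],[np.sin(yaw),np.cos(yaw)]])@l),.06] for l in [(-.04,-.012),(.04,-.012),(.04,.012),(-.04,.012)]])))
cv2.imwrite("pics/wrist6.png",cv2.resize(f["color"][200:320,205:365,::-1],None,fx=5,fy=5,interpolation=cv2.INTER_CUBIC))
a=grab_frame("side")["color"][190:330,200:340]
cv2.imwrite("pics/side6.png",cv2.resize(a[:,:,::-1],(600,600),interpolation=cv2.INTER_CUBIC)); print(get_clock(),get_ft_force())
E
```

```text
-3.1348589540481493 [0.57160024 0.22197132 0.15029244]
0.1485 0.1486 -2.40
0.1480 0.1480 -2.56
0.1475 0.1475 -2.79
0.1470 0.1472 1.36
0.1465 0.1472 6.92
0.08520610469198885 [ 0.67709024 -0.3636837  -0.75435075] 29.2083
expected foot corners z .06 [[249. 257.]
 [321. 257.]
 [322. 237.]
 [248. 237.]]
31.075 [ 0.23372806 -1.03264534 -0.62779252]
```

View pics/side6.png

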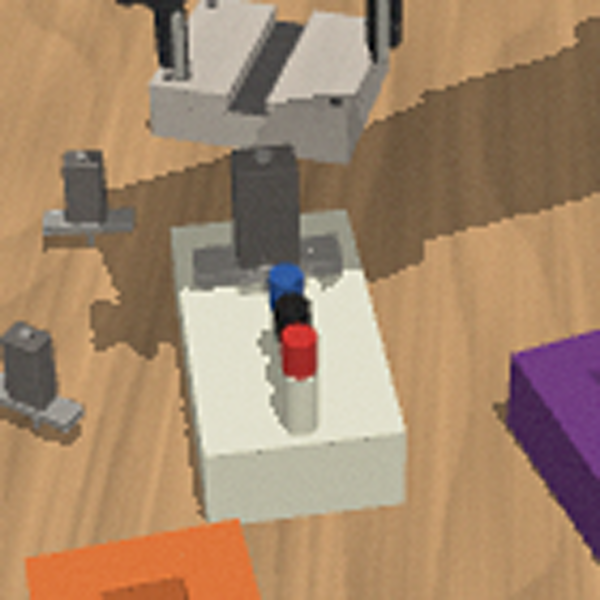

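View pics/wrist6.png

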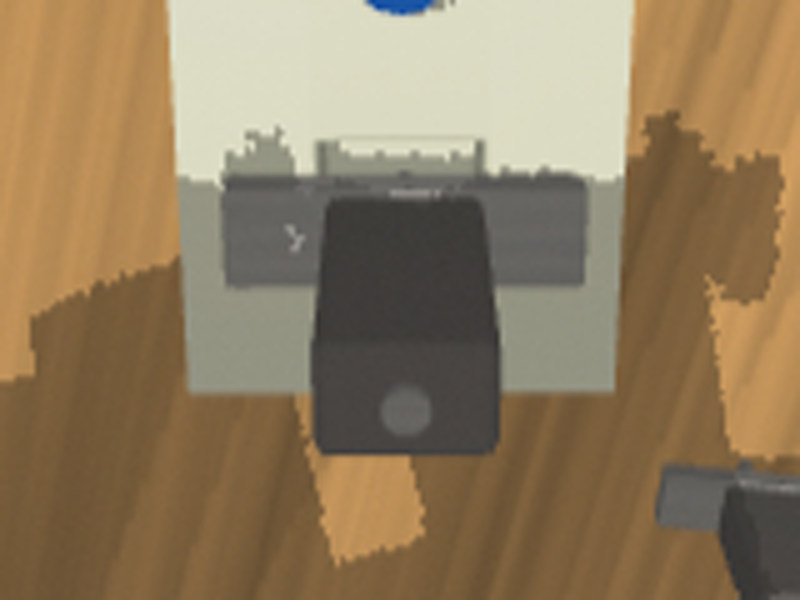

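The gauge stands upright, square and centred in the hole, with its foot flat on the rack (crop 222–586, 178–285, matching the prediction). The gripper is clear.

```bash
python3 -c "
from plant import *
sign_off(); print(get_clock())"
```

```text
the job is handed in; nothing more can be done
the job is handed in; nothing more can be done
```

The depth gauge was measured on the wide-channel block and put back in its hole in the white rack. I signed off at about 31 s on the robot's clock, against the 51 s limit.

- **Measuring:** I took the largest gauge from the white rack (33.6 mm finger gap; wrist showed its 2 N weight). I set it square across the channel and pressed about 10 mm to a hard stop.
- **First hold:** It stayed pressed at about 19 N for over 2.5 s, but the wrist moment suggested more load on the −x side.
- **Correction:** I tested tilts up to 9 mrad while still pressing. The larger ones probably lifted one side of the foot slightly. I settled on 1.8 mrad, which left only 0.06 N m, so both sides carried load, and held it flat for another 2.4 s at 18–20 N.
- **Return:** I lowered the gauge until its foot touched the rack, at 0.1472 m tool height as expected, then let go. The last pictures show it upright, square and centred in the hole, with the gripper clear.

The probe's travel can't be read directly, so that the foot sat flat is inferred from the hard stop and the wrist moment.

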